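# Lay the tea carton down in its marked place

## Robot

A 7-joint arm with a two-finger parallel gripper is mounted at the origin on the work surface. World frame = base frame: x ahead of the robot, y to its left, z up, the work surface at z = 0. Lengths are in m, angles in rad, forces in N, time in s.
With the tool pointing down it reaches from about 0.4 to 0.875 m from the base axis. Payload 6.5 kg.
Tool frame: the origin (TCP) lies at the very end of the fingers, on their centre line; the grasp point (between the pads) lies 19 mm behind it; z points along the fingers, y is the line along which they close (so a half turn about z gives the same grasp; the last joint's range is limited). The gripper opens to 85 mm and grips with 20 to 120 N. Pads are 22 mm wide; open, the fingers measure 114 mm over their backs; the gripper's body (76 mm by 85 mm) begins 54 mm behind the grasp point. The pads swing forward as they close: fully open they stand 13 mm farther back than shut.
Start: joints at [1.283, 0.536, -0.004, 1.538, 0.003, 1.067, -0.071], TCP at [0.143, -0.634, 0.231] pointing down, gripper open.
Joint ranges: [-2.7, 2.7], [-0.37, 2.16], [-1.27, 1.26], [0.24, 2.4], [-1.31, 4.45], [0.19, 1.91], [-2.76, 2.76]. Speed limits (rad/s): [2.39, 2.39, 3.14, 3.14, 3.14, 3.14, 3.14].

## Interface

Orientations are given as [roll, pitch, yaw] about the fixed x, y, z axes, in that order (R = Rz(yaw) Ry(pitch) Rx(roll)).
In Python, from cell import robot gives the robot as it stands.
- The arm moves only by the tool servo_tool, never from a script. Its argument "increments" is a list of rows, each a list of 6 numbers: the shift along the tool's x, y, z in cm, then the turn, a rotation vector about the tool's x, y, z in degrees. In form: [[dx, dy, dz, rx, ry, rz], ...]. A call has 1 to 8 rows; each row is the pose to reach, as a shift and turn from the pose commanded when the call began, along the tool's axes at that moment; what a row does not reach only later rows make up. A row lasts 1/12 s, in which the tool goes at most 41.7 mm and 7.16 degrees, less where a joint would pass 70% of its speed; a pose out of reach is approached as far as the arm can. A call with a gripper value outside its range is refused whole. "jaw" is the finger opening in cm, from 0 to 8.54, set as the call begins (left out, the last holds). The fingers move at their own pace and stop on an object; "force" is the grip in N (left out, the last holds). Time passes only in rows, so rows that repeat a pose let the fingers close. It gives the time, the measured TCP pose, the force, the opening and the grip force at its end, in the units of the state.
- robot.get_state(): the state, without advancing time (a new reading comes with each control period).
- robot.get_image(name): name is "scene" or "top" or "wrist"; returns a dict with "frame" (420x560x3 uint8, blue, green, red), "z_map" (420x560 float32, m along the optical axis (not along the pixel's ray), 0 where there is no reading), "fovy" (degrees; the focal length in pixels is half the picture's height over the tangent of half this angle, whatever the lens; pixels are square), "cx", "cy" (the principal point, pixels), "R" (3x3) and "t" (3): a world point X has camera coordinates R X + t. Camera axes: x right, y down, z forward; pixel columns grow to the right and rows downward; lengths in m; the calibration is good to about 2 mm. A picture is of the moment at which its call begins.
- robot.sign_off(): hands the job in; it is judged then, once.
The state is a dict: "t": time; "q": joint angles; "dq": joint speeds; "effort": joint torques, N m; "ee_pos": TCP position; "ee_rot": TCP orientation; "contact_force": force on the tool from outside, world axes, zero at the start; "wrist_torque": the same for the moment, N m; "width": opening from 0.0 (shut) to 1.0 (fully open); "gripper_force": force on a finger pad.
Only numpy, scipy, OpenCV 4.12 (cv2) and the standard library are available. Lean on these libraries where they do the work, as an engineer would, in place of code of your own. Each camera call takes 0.05 s, during which the arm holds its last target. There are 200 camera calls.

## Task

Set the purple tea carton out for serving without gripping or lifting it. Push it, still standing, along the counter until its foot is a little way (about 10 to 50 mm) over the near edge of the blue rectangle, then push it near its top so that it topples and lands, in that one fall, flat on its broad face and wholly inside the blue rectangle. Push lightly, as the carton crushes easily, and leave everything else where it is.

Things in the scene. Friction and masses are not known exactly. Their poses are not given: they have to be found in the camera images.
- tea: purple carton standing upright: 60 mm thick along its own x, 100 mm wide along y, 150 mm tall along z; 0.11 to 0.22 kg, evenly filled; origin at the centre of its underside. Lilac bands and white discs on both broad faces (+x and -x); one broad face looks roughly at the blue rectangle, the other at the grey one. Crushed by 15 N from the fingers.
- tea_center (a point): centre of the carton, 75 mm up when it stands, 30 mm up when it lies on a broad face; axes as the carton's. Pushed low on a broad face the carton slides; pushed steadily near its top it tips over its far lower edge and falls by itself once leaning about 22 degrees.
- tea_foot_a (a point): middle of the carton's lower edge on its +y narrow side (0, +50, 0 mm in the carton's frame)
- tea_foot_b (a point): middle of the carton's lower edge on its -y narrow side (0, -50, 0 mm)
- tea_head_a (a point): middle of the carton's upper edge on its +y narrow side (0, +50, 150 mm)
- tea_head_b (a point): middle of the carton's upper edge on its -y narrow side (0, -50, 150 mm)
- blue_zone: blue rectangle with a dark blue border, marked flush on the counter (nothing to bump against): 210 mm along its x, 160 mm along its y, border included; origin at its centre. Its x axis runs along the line between it and the carton (either sense), roughly left-right. It lies left or right of the carton, its near edge 55 to 85 mm from the carton's face.
- grey_zone: grey rectangle of the same size, on the other side of the carton: the red lid's place, not the goal
- sugar: white ceramic sugar jar with a steel cap, 68 mm diameter, 85 mm high, standing beyond the work; origin at the centre of its underside; stays put
- yellow: yellow carton standing upright, 50 x 90 mm, 130 mm high (not the one to move), beyond the work; origin at the centre of its underside; stays put
- mug1: white mug, 80 mm diameter, 95 mm high, towards the far edge of the counter; origin at the centre of its underside; stays put
- glass: clear drinking glass, 72 mm diameter, 130 mm high, towards the far edge of the counter; origin at the centre of its underside; stays put
- lid: flat red lid, 90 mm diameter, 12 mm thick, lying on the grey rectangle; origin at the centre of its underside; stays put
Mind the look-alikes: they are no part of the job. What is shaped like the tea but green or turquoise is not meant.

How it is judged:
By the outcome, as a careful person would: the job done as asked, in the order asked, and still so for the second after the job is handed in, with the robot touching nothing.
It also fails if it takes over 51 s, if anything falls off the work surface, if the arm or the gripper's body presses on something with over 40 N, if the wrist force passes 120 N, or if a joint passes its speed limit or range.

## Working session

There is one attempt and no reset: what is moved stays moved. The work goes in short steps, Python scripts to look and compute and a tool call to move; the robot and the scene stay as the last step left them, time stands still between calls to the robot, and variables do not carry over. Pictures are saved under pics/ and viewed, at most 10 in all, crops included, and the job is handed in when it is done.

Besides the shell and the picture viewer there is one more tool, called as name(argument=value, ...), one argument or row to a line, values as JSON. servo_tool: Moves the arm, as the interface text tells. Its arguments: {"type":"object","properties":{"increments":{"type":"array","items":{"type":"array","items":{"type":"number"}}},"jaw":{"type":"number"},"force":{"type":"number"}},"required":["increments"]}

```bash
mkdir -p pics
cat > h.py <<'E'
import numpy as np, cv2
from cell import robot
def cam(n):
    d=robot.get_image(n); d['f']=d['frame'].shape[0]/2/np.tan(np.radians(d['fovy'])/2); return d
def ray(d,u,v,z):
    R=np.array(d['R']);t=np.array(d['t']); c=-R.T@t
    r=R.T@np.array([(u-d['cx'])/d['f'],(v-d['cy'])/d['f'],1.]); return c+r*(z-c[2])/r[2]
def cloud(d):
    H,W=d['z_map'].shape; v,u=np.mgrid[:H,:W]; z=d['z_map']
    P=np.stack([(u-d['cx'])/d['f']*z,(v-d['cy'])/d['f']*z,z],-1)
    return (P-np.array(d['t']))@np.array(d['R'])
E
python3 - <<'E'
from h import *
a=cam('scene');b=cam('top')
cv2.imwrite('pics/a.png',a['frame']);cv2.imwrite('pics/b.png',b['frame'])
np.savez('pics/ab.npz',**{'a_'+k:v for k,v in a.items()},**{'b_'+k:v for k,v in b.items()})
for d in(a,b): print(d['fovy'],d['cx'],d['cy'],-np.array(d['R']).T@d['t'])
print(robot.get_state())
E
```

```text
51.26850377904819 279.5514733279063 213.44394022312304 [1.4278506  0.07433516 0.68324147]
55.32451210465514 279.0301808048831 208.82739955002486 [0.38969234 0.11905685 0.99244742]
{'t': 0.1, 'q': array([ 1.2827864 ,  0.53708615, -0.0044393 ,  1.53874768,  0.00260127,
        1.06727998, -0.07118249]), 'dq': array([ 0.00026177, -0.00024665, -0.0018729 , -0.00369169,  0.00051946,
       -0.00046363,  0.0003992 ]), 'effort': array([ 4.18492884e-03, -5.84562063e+01,  1.05250183e+00, -2.59776306e+01,
        1.26003710e-02,  4.55016678e-03,  1.10896167e-05]), 'ee_pos': array([ 0.14286412, -0.63354345,  0.23051383]), 'ee_rot': array([-3.14008147e+00,  1.13000765e-04,  2.21900369e-01]), 'contact_force': array([-0.02533766, -0.18237491, -0.41352879]), 'wrist_torque': array([0.05008436, 0.01097362, 0.03167525]), 'gripper_force': 0.0, 'width': 1.0003811979603905}
```

View pics/a.png

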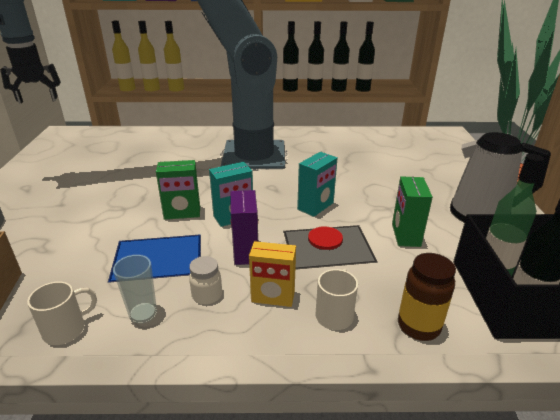

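View pics/b.png

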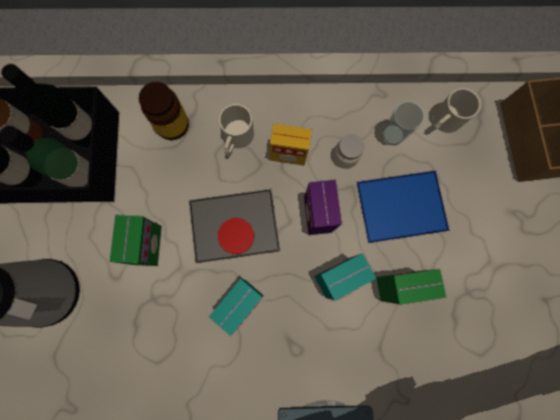

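The purple carton is at about (322,207) in the top view and (244,228) in the scene view. Blue is to its right at (403,207), toward -y; grey with the lid is to its left at (235,226). There is a turquoise carton close by at (346,277), and the yellow carton is at (290,143).

```bash
cat > m.py <<'E'
from h import *
def rect(P): 
    c,s,a=cv2.minAreaRect((P[:,:2]*1000).astype(np.float32)); return np.round(c,1),np.round(s,1),round(a,1)
def mask(d,lo,hi,roi=None):
    h=cv2.cvtColor(d['frame'],cv2.COLOR_BGR2HSV); m=cv2.inRange(h,lo,hi)
    n,l,s,_=cv2.connectedComponentsWithStats(m); i=1+np.argmax(s[1:,4]); return l==i
P_=((135,60,25),(165,255,255)); B_=((105,150,50),(120,255,255))
E
python3 - <<'E'
from m import *
z=np.load('pics/ab.npz')
for k in 'ab':
    d={n[2:]:z[n] for n in z.files if n[:2]==k+'_'}
    C=cloud(d)
    m=mask(d,*B_); c=cv2.findContours(m.astype(np.uint8),0,2)[0]; c=max(c,key=len)[:,0]
    p=np.array([ray(d,u,v,0) for u,v in c]); print(k,'blue',rect(p), 'z',np.median(C[m][:,2]))
    m=mask(d,*P_); q=C[m]; print('purple px',m.sum(),'zpct',np.percentile(q[:,2],[1,50,99]))
    t=q[(q[:,2]>.143)&(q[:,2]<.16)]; print('top',rect(t),len(t))
    # all tall things near
    for name,x0,x1,y0,y1 in [('all',.3,.9,-.35,.4)]:
        s=(C[...,2]>.03)&(C[...,2]<.2)&(C[...,0]>x0)&(C[...,0]<x1)&(C[...,1]>y0)&(C[...,1]<y1)
        n,l,st,_=cv2.connectedComponentsWithStats(s.astype(np.uint8))
        for i in range(1,n):
            if st[i,4]>150:
                e=C[l==i]; zt=np.percentile(e[:,2],98); print('  obj',st[i],'top z',round(zt,3),rect(e[e[:,2]>zt-.012]))
E
```

```text
a blue (array([ 579.8, -214.5]), array([152.9, 204.4]), 7.5) z -0.0009133530914975785
purple px 1859 zpct [0.0040084  0.1190937  0.15035533]
top (array([561.5,   1.8]), array([103.6,  59.5]), 4.9) 617
  obj [ 298  153   40   55 1733] top z 0.15 (array([347.8, 195.3]), array([ 62. , 103.8]), 49.0)
  obj [ 156  160   43   51 1891] top z 0.15 (array([ 381.6, -187.9]), array([71.2, 99.3]), 7.2)
  obj [ 209  162   87  135 5379] top z 0.15 (array([489.7, -10. ]), array([254.5, 104.9]), 19.6)
  obj [394 177  18  60 621] top z 0.149 (array([493. , 395.1]), array([ 9.8, 99.4]), 89.7)
  obj [ 400  253   54   79 3199] top z 0.16 (array([805.6, 366.7]), array([75.3, 66.4]), 0.7)
  obj [ 113  255   43   59 1900] top z 0.129 (array([ 769.2, -203.5]), array([71.1, 71.3]), 80.7)
  obj [ 189  256   32   39 1021] top z 0.085 (array([712.2, -76.2]), array([58.8, 58.7]), 51.7)
  obj [ 316  269   42   51 1749] top z 0.094 (array([777.6, 200. ]), array([77.4, 81.5]), 85.4)
  obj [  43  282   54   53 1230] top z 0.094 (array([ 814.1, -325.4]), array([48.7, 80.7]), 89.9)
b blue (array([ 578. , -214.2]), arr
[... 509 characters left out ...]
]), array([79.2, 78.3]), 33.3)
  obj [ 270  123   42   39 1321] top z 0.132 (array([719.4,  70.4]), array([89.9, 51.2]), 80.5)
  obj [335 134  30  32 724] top z 0.087 (array([710.3, -76.2]), array([57.9, 58.7]), 33.3)
  obj [ 305  179   38   55 1667] top z 0.152 (array([559.6,   1.5]), array([100.4,  60.3]), 5.4)
  obj [137 216  22  50 898] top z 0.151 (array([488.5, 397. ]), array([10.6, 98.4]), 85.8)
  obj [ 316  253   61   47 1632] top z 0.152 (array([402.9, -41.6]), array([ 60.1, 100.3]), 26.0)
  obj [ 380  269   67   36 1857] top z 0.152 (array([ 379.3, -189.3]), array([ 60.2, 101.3]), 7.5)
  obj [ 209  279   55   51 1502] top z 0.152 (array([345.7, 193.7]), array([ 59.8, 100.1]), 49.4)
```

```bash
cat > g.py <<'E'
import sys; from h import *
from scipy.spatial.transform import Rotation as Ro
def inc(p,yaw,tilt=0):
    s=robot.get_state(); R0=Ro.from_euler('xyz',s['ee_rot']).as_matrix()
    y,t=np.radians([yaw,tilt]); x0=np.array([np.cos(y),np.sin(y),0]); k=np.array([0,0,1.])
    x=x0*np.cos(t)-k*np.sin(t); z=-x0*np.sin(t)-k*np.cos(t)
    R=np.stack([x,np.cross(z,x),z],1)
    print(np.round(R0.T@(np.array(p)-s['ee_pos'])*100,2),np.round(np.degrees(Ro.from_matrix(R0.T@R).as_rotvec()),1))
    print(np.round(s['ee_pos'],4),np.round(np.degrees(s['ee_rot']),1),np.round(s['contact_force'],2),np.round(s['q'],2),round(s['t'],2))
a=list(map(float,sys.argv[1:])); inc(a[:3],a[3],a[4])
E
python3 g.py .43 -.43 .27 45 0
```

```text
[ 32.49 -13.54  -3.93] [ -0.1  -0.  -32.3]
[ 0.1429 -0.6335  0.2305] [-179.9    0.    12.7] [-0.03 -0.18 -0.41] [ 1.28  0.54 -0.    1.54  0.    1.07 -0.07] 0.1
```

servo_tool(
  increments=[
    [32.5, -13.5, -4, 0, 0, -32],
    [32.5, -13.5, -4, 0, 0, -32],
    [32.5, -13.5, -4, 0, 0, -32],
    [32.5, -13.5, -4, 0, 0, -32],
    [32.5, -13.5, -4, 0, 0, -32],
    [32.5, -13.5, -4, 0, 0, -32],
    [32.5, -13.5, -4, 0, 0, -32],
    [32.5, -13.5, -4, 0, 0, -32],
  ],
  jaw=5,
)

```text
t: 0.77
ee_pos: [0.4145, -0.4413, 0.2689]
ee_rot: [-3.141, 0.0, 0.78]
contact_force: [0.9, -0.8, 0.0]
width: 0.587
gripper_force: 0.0
```

```bash
python3 g.py .57 -.13 .27 75 0
```

```text
[ 32.95 -11.19  -0.11] [ -0.   -0.  -30.3]
[ 0.4145 -0.4413  0.2689] [-180.     0.    44.7] [ 0.87 -0.83  0.01] [ 0.9   0.43 -0.22  1.61  0.1   1.11 -0.13] 0.77
```

servo_tool(
  increments=[
    [32, -11, 0, 0, 0, -30],
    [32, -11, 0, 0, 0, -30],
    [32, -11, 0, 0, 0, -30],
    [32, -11, 0, 0, 0, -30],
    [32, -11, 0, 0, 0, -30],
    [32, -11, 0, 0, 0, -30],
    [32, -11, 0, 0, 0, -30],
    [32, -11, 0, 0, 0, -30],
  ],
)

```text
t: 1.43
ee_pos: [0.5614, -0.1423, 0.2687]
ee_rot: [-3.141, 0.0, 1.304]
contact_force: [0.9, -0.1, 0.4]
width: 0.588
gripper_force: 0.0
```

```bash
python3 g.py .551 .1 .27 95.4 0
```

```text
[23.09 -7.41 -0.13] [ -0.    0.  -20.7]
[ 0.5614 -0.1423  0.2687] [-180.     0.    74.7] [ 0.93 -0.08  0.41] [ 0.5   0.41 -0.43  1.67  0.19  1.1  -0.26] 1.43
```

servo_tool(
  increments=[
    [23, -7.5, 0, 0, 0, -20.7],
    [23, -7.5, 0, 0, 0, -20.7],
    [23, -7.5, 0, 0, 0, -20.7],
    [23, -7.5, 0, 0, 0, -20.7],
    [23, -7.5, 0, 0, 0, -20.7],
    [23, -7.5, 0, 0, 0, -20.7],
    [23, -7.5, 0, 0, 0, -20.7],
    [23, -7.5, 0, 0, 0, -20.7],
  ],
)

```text
t: 2.1
ee_pos: [0.5488, 0.1002, 0.2687]
ee_rot: [-3.141, -0.001, 1.67]
contact_force: [-0.3, -1.3, -0.5]
width: 0.583
gripper_force: 0.0
```

```bash
python3 g.py .552 .09 .2 95.4 40
```

```text
[-1.05  0.23  6.87] [  0.1 -40.    0.3]
[0.5488 0.1002 0.2687] [-180.    -0.    95.7] [-0.34 -1.28 -0.52] [ 0.19  0.4  -0.59  1.72  0.25  1.1  -0.37] 2.1
```

servo_tool(
  increments=[
    [-1, 0.2, 2, 0, -7, 0],
    [-1, 0.2, 3, 0, -14, 0],
    [-1, 0.2, 4, 0, -21, 0],
    [-1, 0.2, 5, 0, -28, 0],
    [-1, 0.2, 6, 0, -35, 0],
    [-1, 0.2, 6.9, 0, -40, 0.3],
    [-1, 0.2, 6.9, 0, -40, 0.3],
    [-1, 0.2, 6.9, 0, -40, 0.3],
  ],
)

```text
t: 2.77
ee_pos: [0.552, 0.0873, 0.1988]
ee_rot: [-3.14, 0.698, 1.662]
contact_force: [0.4, -0.3, 0.1]
width: 0.583
gripper_force: 0.0
```

```bash
python3 g.py .552 .085 .025 95.4 40
```

```text
[10.99  0.   13.46] [-0.2 -0.  -0.1]
[0.552  0.0873 0.1988] [-179.9   40.    95.2] [ 0.39 -0.35  0.07] [-0.32  0.64 -0.37  1.71  0.8   1.39 -0.96] 2.77
```

servo_tool(
  increments=[
    [2, 0, 2.5, 0, 0, 0],
    [4, 0, 4.9, 0, 0, 0],
    [6, 0, 7.3, 0, 0, 0],
    [8, 0, 9.8, 0, 0, 0],
    [9.5, 0, 11.6, 0, 0, 0],
    [10.5, 0, 12.9, 0, 0, 0],
    [11, 0, 13.5, 0, 0, 0],
    [11, 0, 13.5, 0, 0, 0],
  ],
)

```text
t: 3.43
ee_pos: [0.5534, 0.0828, 0.0258]
ee_rot: [3.14, 0.698, 1.655]
contact_force: [-0.5, -0.3, 0.3]
width: 0.587
gripper_force: 0.0
```

```bash
python3 - <<'E'
from h import *
a=cam('scene');b=cam('top')
cv2.imwrite('pics/c.png',np.hstack([a['frame'][120:340,90:400],b['frame'][100:320,160:470]]))
E
python3 g.py .557 .025 .025 95.4 40
```

```text
[-4.4  -0.24  4.  ] [-0.1 -0.1 -0.5]
[0.5542 0.0844 0.0274] [179.7  39.9  94.8] [-0.45 -0.35  0.64] [-0.36  0.9  -0.31  1.73  0.92  1.19 -1.17] 3.53
```

View pics/c.png

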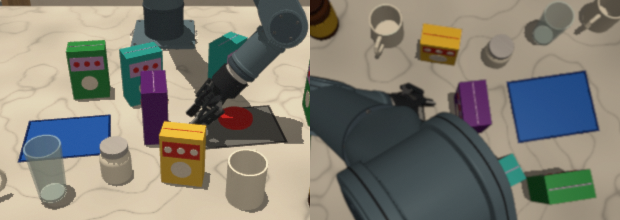

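The gripper stands tilted behind the purple carton, which is upright, and it clears the lid. The big upper links pass near the turquoise cartons, so I'll check their height.

Run:
```python
from h import *
for n in('scene','top'):
    C=cloud(cam(n)).reshape(-1,3)
    for x0 in np.arange(.1,.6,.05):
        s=(C[:,0]>x0)&(C[:,0]<x0+.05)&(C[:,2]>.17)&(C[:,2]<.8)&(abs(C[:,1])<.45)
        q=C[s]
        if len(q)>10: print(n,round(x0,2),len(q),'y',np.round(np.percentile(q[:,1],[2,98]),3),'z',np.round(np.percentile(q[:,2],[2,98]),3))
```

```text
scene 0.1 408 y [-0.021  0.077] z [0.351 0.476]
scene 0.15 630 y [-0.01   0.088] z [0.395 0.5  ]
scene 0.2 631 y [0.    0.091] z [0.445 0.524]
scene 0.25 521 y [0.021 0.104] z [0.49  0.536]
scene 0.3 98 y [0.054 0.103] z [0.528 0.541]
scene 0.4 124 y [0.105 0.206] z [0.507 0.557]
scene 0.45 2413 y [0.127 0.249] z [0.424 0.559]
scene 0.5 2950 y [0.182 0.296] z [0.21  0.482]
scene 0.55 3711 y [0.179 0.328] z [0.174 0.361]
top 0.25 2286 y [0.03  0.133] z [0.583 0.678]
top 0.3 7645 y [0.044 0.151] z [0.627 0.719]
top 0.35 11694 y [0.052 0.174] z [0.668 0.723]
top 0.4 7400 y [0.07 0.22] z [0.52  0.704]
top 0.45 2777 y [0.13  0.323] z [0.335 0.62 ]
top 0.5 1269 y [0.198 0.341] z [0.299 0.481]
top 0.55 815 y [0.164 0.331] z [0.173 0.369]
```

```bash
python3 g.py .556 .042 .026 95.4 40
```

```text
[-3.22 -0.2   2.89] [-0.  -0.1 -0.4]
[0.5542 0.0852 0.0275] [179.7  39.9  94.9] [0.05 0.39 0.16] [-0.36  0.9  -0.31  1.73  0.92  1.19 -1.17] 3.63
```

servo_tool(
  increments=[
    [-0.8, -0.1, 0.7, 0, 0, -0.2],
    [-1.2, -0.1, 1.1, 0, 0, -0.4],
    [-1.6, -0.1, 1.45, 0, 0, -0.4],
    [-2.0, -0.1, 1.8, 0, 0, -0.4],
    [-2.3, -0.15, 2.05, 0, 0, -0.4],
    [-2.6, -0.2, 2.35, 0, 0, -0.4],
    [-2.9, -0.2, 2.6, 0, 0, -0.4],
    [-3.2, -0.2, 2.9, 0, 0, -0.4],
  ],
)

```text
t: 4.3
ee_pos: [0.5548, 0.042, 0.0241]
ee_rot: [-3.138, 0.698, 1.668]
contact_force: [-0.1, -0.4, -0.3]
width: 0.583
gripper_force: 0.0
```

```bash
python3 g.py .5595 .002 .026 95.4 40
python3 - <<'E'
from m import *
d=cam('top');C=cloud(d);q=C[mask(d,*P_)];t=q[(q[:,2]>.143)&(q[:,2]<.16)];print(rect(t))
E
```

```text
[-3.21  0.09  2.44] [-0.1 -0.   0.1]
[0.5548 0.042  0.0241] [-179.8   40.    95.6] [-0.14 -0.4  -0.25] [-0.31  0.89 -0.29  1.78  0.96  1.14 -1.16] 4.3
(array([568.7,   3.2]), array([79.4, 58.5]), 5.1)
```

servo_tool(
  increments=[
    [-0.4, 0, 0.3, 0, 0, 0],
    [-0.8, 0, 0.6, 0, 0, 0],
    [-1.2, 0, 0.9, 0, 0, 0],
    [-1.6, 0, 1.2, 0, 0, 0],
    [-2.0, 0.05, 1.5, 0, 0, 0],
    [-2.4, 0.1, 1.85, 0, 0, 0],
    [-2.8, 0.1, 2.15, 0, 0, 0],
    [-3.2, 0.1, 2.45, 0, 0, 0],
  ],
)

```text
t: 5.02
ee_pos: [0.5597, 0.0016, 0.026]
ee_rot: [-3.138, 0.698, 1.668]
contact_force: [0.3, -0.1, -0.9]
width: 0.587
gripper_force: 0.3
```

```bash
python3 g.py .563 -.036 .026 95.4 40
python3 - <<'E'
from m import *
for n in('top','scene'):
    d=cam(n);C=cloud(d);q=C[mask(d,*P_)];t=q[(q[:,2]>.143)&(q[:,2]<.16)];print(n,rect(t),np.percentile(q[:,2],[1,99]))
E
```

```text
[-2.9  -0.03  2.43] [-0.1 -0.   0.1]
[0.5597 0.0016 0.026 ] [-179.8   40.    95.6] [ 0.31 -0.06 -0.85] [-0.26  0.87 -0.27  1.81  1.    1.1  -1.13] 5.02
top (array([567.6, -32.7]), array([89.4, 57.6]), 5.4) [0.02960395 0.67828845]
scene (array([566.1, -35.3]), array([104.5,  59.4]), 5.4) [0.00330708 0.15142195]
```

servo_tool(
  increments=[
    [-0.35, 0, 0.3, 0, 0, 0],
    [-0.7, 0, 0.6, 0, 0, 0],
    [-1.1, 0, 0.9, 0, 0, 0],
    [-1.5, 0, 1.2, 0, 0, 0],
    [-1.8, 0, 1.5, 0, 0, 0],
    [-2.2, 0, 1.8, 0, 0, 0],
    [-2.5, 0, 2.1, 0, 0, 0],
    [-2.9, 0, 2.4, 0, 0, 0],
  ],
)

```text
t: 5.78
ee_pos: [0.5632, -0.0356, 0.0261]
ee_rot: [-3.138, 0.698, 1.668]
contact_force: [-0.3, 0.5, 0.9]
width: 0.588
gripper_force: 0.3
```

```bash
python3 g.py .5665 -.07 .026 95.4 40
python3 - <<'E'
from m import *
d=cam('scene');C=cloud(d);q=C[mask(d,*P_)];t=q[(q[:,2]>.143)&(q[:,2]<.16)];print(rect(t),np.percentile(q[:,2],[1,99]))
E
```

```text
[-2.64  0.    2.23] [-0.1 -0.   0.1]
[ 0.5632 -0.0356  0.0261] [-179.8   40.    95.6] [-0.31  0.53  0.88] [-0.21  0.86 -0.24  1.84  1.03  1.06 -1.11] 5.78
(array([568.9, -68.4]), array([101.7,  58.9]), 5.3) [0.00437994 0.15074358]
```

servo_tool(
  increments=[
    [-0.35, 0, 0.3, 0, 0, 0],
    [-0.7, 0, 0.6, 0, 0, 0],
    [-1.05, 0, 0.9, 0, 0, 0],
    [-1.4, 0, 1.2, 0, 0, 0],
    [-1.75, 0, 1.45, 0, 0, 0],
    [-2.1, 0, 1.75, 0, 0, 0],
    [-2.4, 0, 2.05, 0, 0, 0],
    [-2.7, 0, 2.3, 0, 0, 0],
  ],
)

```text
t: 6.5
ee_pos: [0.5666, -0.0711, 0.0259]
ee_rot: [-3.138, 0.698, 1.668]
contact_force: [0.2, 0.8, 0.7]
width: 0.59
gripper_force: 0.5
```

```bash
python3 g.py .566 -.04 .03 95.4 40
python3 - <<'E'
from m import *
d=cam('scene');cv2.imwrite('pics/d.png',d['frame']);C=cloud(d);q=C[mask(d,*P_)];t=q[(q[:,2]>.143)&(q[:,2]<.16)];print(rect(t),np.percentile(q[:,2],[1,99]))
E
```

```text
[ 2.11  0.23 -2.31] [-0.1  0.   0.1]
[ 0.5666 -0.0711  0.0259] [-179.8   40.    95.6] [0.22 0.85 0.67] [-0.17  0.85 -0.22  1.86  1.06  1.02 -1.09] 6.5
(array([ 571.5, -103.7]), array([104.5,  59.6]), 5.1) [0.02934542 0.15055991]
```

View pics/d.png

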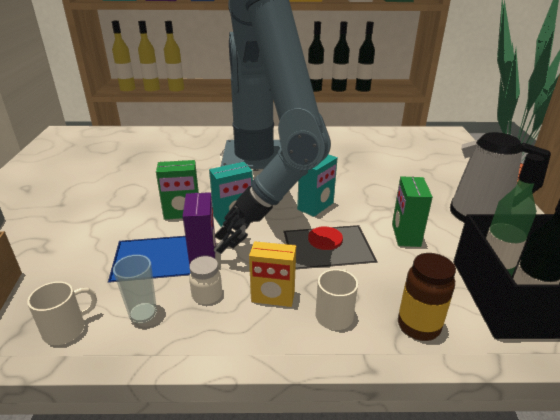

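The carton stands at y ≈ -0.104 with its foot over the near edge of the blue rectangle (about 25 mm by the numbers), at pixel (200,228). Now back off and rise.

servo_tool(
  increments=[
    [1.2, 0, -1, 0, 0, 0],
    [2.3, 0, -1.9, 0, 0, 0],
    [1, 0, -3.5, 0, 0, 0],
    [-0.5, 0, -5.3, 0, 0, 0],
    [-2, 0, -7.1, 0, 0, 0],
    [-3.5, 0, -8.9, 0, 0, 0],
    [-4.4, 0, -9.9, 0, 0, 0],
    [-4.4, 0, -9.9, 0, 0, 0],
  ],
)

```text
t: 7.22
ee_pos: [0.5657, -0.0387, 0.1326]
ee_rot: [3.139, 0.697, 1.666]
contact_force: [-0.3, 0.5, -0.1]
width: 0.584
gripper_force: 0.0
```

```bash
python3 g.py .566 -.068 .129 95.4 40
python3 - <<'E'
from m import *
d=cam('scene');C=cloud(d);q=C[mask(d,*P_)];t=q[(q[:,2]>.143)&(q[:,2]<.16)];print(rect(t),np.percentile(q[:,2],[1,99]))
E
```

```text
[-2.01 -0.25  2.15] [ 0.2 -0.1  0. ]
[ 0.5657 -0.0387  0.1326] [179.9  39.9  95.4] [-0.32  0.48 -0.15] [-0.18  0.67 -0.29  1.84  0.94  1.16 -0.95] 7.22
(array([ 572.2, -104.9]), array([104. ,  59.6]), 5.7) [0.02467669 0.15042059]
```

servo_tool(
  increments=[
    [-0.4, -0.1, 0.6, 0, 0, 0],
    [-0.8, -0.1, 0.9, 0, 0, 0],
    [-1.2, -0.2, 1.3, 0, 0, 0],
    [-1.5, -0.2, 1.6, 0, 0, 0],
    [-1.8, -0.2, 1.9, 0, 0, 0],
    [-2.0, -0.2, 2.15, 0, 0, 0],
    [-2.3, -0.2, 2.4, 0, 0, 0],
    [-2.5, -0.2, 2.6, 0, 0, 0],
  ],
)

```text
t: 7.93
ee_pos: [0.5655, -0.0771, 0.1262]
ee_rot: [-3.138, 0.698, 1.668]
contact_force: [-1.1, -0.0, 0.8]
width: 0.584
gripper_force: 0.2
```

```bash
python3 g.py .5695 -.105 .130 95.4 40
python3 - <<'E'
from m import *
d=cam('scene');C=cloud(d);q=C[mask(d,*P_)];t=q[(q[:,2]>.143)&(q[:,2]<.16)];print(rect(t),np.percentile(q[:,2],[1,99]))
E
```

```text
[-2.4   0.14  1.52] [-0.1 -0.   0.1]
[ 0.5655 -0.0771  0.1262] [-179.8   40.    95.6] [-1.13 -0.02  0.81] [-0.13  0.67 -0.26  1.87  0.97  1.11 -0.93] 7.93
(array([ 572.4, -109.9]), array([101.8,  59.5]), 6.2) [0.02409876 0.15167286]
```

servo_tool(
  increments=[
    [-0.5, 0, 0.2, 0, 0, 0],
    [-1.0, 0, 0.4, 0, 0, 0],
    [-1.4, 0, 0.7, 0, 0, 0],
    [-1.8, 0.05, 1.0, 0, 0, 0],
    [-2.2, 0.1, 1.3, 0, 0, 0],
    [-2.6, 0.1, 1.6, 0, 0, 0],
    [-3.0, 0.1, 2.0, 0, 0, 0],
    [-3.3, 0.1, 2.3, 0, 0, 0],
  ],
)

```text
t: 8.65
ee_pos: [0.5702, -0.1174, 0.1298]
ee_rot: [-3.138, 0.698, 1.668]
contact_force: [0.4, 0.1, 0.8]
width: 0.584
gripper_force: 0.0
```

```bash
python3 - <<'E'
from m import *
d=cam('scene');cv2.imwrite('pics/e.png',d['frame'][130:330,80:380]);C=cloud(d);q=C[mask(d,*P_)];print(np.percentile(q[:,2],[1,50,99]),np.percentile(q[:,1],[1,50,99]))
E
python3 g.py .572 -.137 .133 95.4 40
```

```text
[0.02142187 0.11127679 0.15961731] [-0.21660432 -0.1335169  -0.07984373]
[-1.64  0.02  0.97] [-0.2  0.1  0.1]
[ 0.57   -0.1183  0.1298] [-179.8   40.1   95.5] [ 0.29 -1.18 -0.43] [-0.07  0.66 -0.24  1.88  1.    1.08 -0.89] 8.7
```

View pics/e.png

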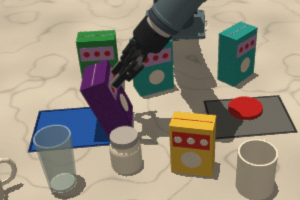

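The carton (crop pixel 105,95) is leaning about 20° toward the blue rectangle, with its foot still in place. Keep pushing.

servo_tool(
  increments=[
    [-0.4, 0, 0.3, 0, 0, 0],
    [-0.8, 0, 0.6, 0, 0, 0],
    [-1.2, 0, 0.9, 0, 0, 0],
    [-1.5, 0, 1.2, 0, 0, 0],
    [-1.5, 0, 1.2, 0, 0, 0],
    [-1.5, 0, 1.2, 0, 0, 0],
    [-1.5, 0, 1.2, 0, 0, 0],
    [-1.5, 0, 1.2, 0, 0, 0],
  ],
)

```text
t: 9.37
ee_pos: [0.5721, -0.1351, 0.1302]
ee_rot: [-3.138, 0.698, 1.669]
contact_force: [-0.1, -0.6, -0.3]
width: 0.583
gripper_force: 0.0
```

```bash
python3 - <<'E'
from m import *
d=cam('scene');cv2.imwrite('pics/f.png',d['frame'][130:330,80:380]);C=cloud(d);q=C[mask(d,*P_)];print(np.percentile(q[:,2],[1,50,99]),np.percentile(q[:,1],[1,50,99]))
E
python3 g.py .55 .05 .25 95.4 40
```

```text
[0.00224507 0.05739111 0.06113342] [-0.28271128 -0.19318687 -0.13253126]
[  6.59  -0.47 -21.16] [-0.1 -0.   0.2]
[ 0.5721 -0.1352  0.1302] [-179.8   40.    95.6] [ 0.55 -0.23  0.92] [-0.05  0.65 -0.23  1.88  1.01  1.06 -0.87] 9.42
```

View pics/f.png

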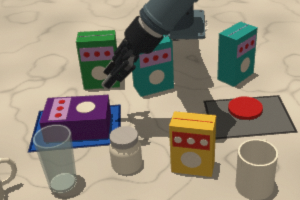

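The carton now lies flat on its broad face on the blue rectangle (crop pixel 78,118), top at 60 mm. Retreat up and back, then verify.

servo_tool(
  increments=[
    [0.8, 0, -2.6, 0, 0, 0],
    [1.6, 0, -5.2, 0, 0, 0],
    [2.4, 0, -7.8, 0, 0, 0],
    [3.2, 0, -10.4, 0, 0, 0],
    [4, 0, -13, 0, 0, 0],
    [5, 0, -16, 0, 0, 0],
    [6, 0, -19, 0, 0, 0],
    [6.6, 0, -21, 0, 0, 0],
  ],
)

```text
t: 10.08
ee_pos: [0.5548, 0.0529, 0.25]
ee_rot: [-3.14, 0.696, 1.67]
contact_force: [0.4, 0.3, -0.2]
width: 0.587
gripper_force: 0.0
```

Run:
```python
from m import *
Z=np.array([.579,-.2143]);a=np.radians(7.5);ex=np.array([np.sin(a),-np.cos(a)]);ey=np.array([np.cos(a),np.sin(a)])
for n in('scene','top'):
    d=cam(n);cv2.imwrite(f'pics/g_{n}.png',d['frame']);C=cloud(d)
    s=(C[...,2]>.05)&(C[...,2]<.07)&(abs(C[...,0]-.58)<.09)&(abs(C[...,1]+.21)<.13)
    q=C[s]; r=rect(q); 
    b=cv2.boxPoints((r[0].tolist(),r[1].tolist(),r[2]))/1000-Z
    print(n,r,'zone coords mm',np.round(b@np.stack([ex,ey],1)*1000).tolist())
```

```text
scene (array([ 582.2, -210.6]), array([103.6, 150.7]), 5.5) zone coords mm [[-80.0, -45.0], [70.0, -51.0], [74.0, 53.0], [-77.0, 58.0]]
top (array([ 580.9, -211. ]), array([100. , 151.3]), 5.4) zone coords mm [[-80.0, -45.0], [71.0, -50.0], [74.0, 50.0], [-77.0, 55.0]]
```

View pics/g_top.png

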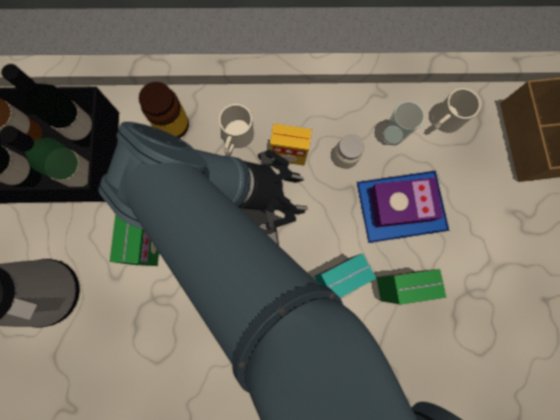

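The carton lies wholly inside the blue rectangle, centred around pixel (405,203), with at least 20 mm to spare on every side. Nothing else has moved and the arm is clear.

```bash
python3 -c "
from cell import robot; print(robot.sign_off())"
```

```text
the job is handed in; nothing more can be done
None
```

The job is handed in at about 10 s of the 51 s: I pushed the purple carton, still standing, about 25 mm over the blue edge, then toppled it in one fall flat on its broad face, at least 20 mm inside the blue rectangle on every side, with nothing else seen to move.

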